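Release a pack from the rack and hold it up for its label check

ROBOT

A 6-joint arm with a two-finger parallel gripper is mounted at the origin on the work surface. World frame = base frame: x ahead of the robot, y to its left, z up, the work surface at z = 0. Lengths are in m, angles in rad, forces in N, time in s.
With the tool pointing down it reaches from about 0.3 to 0.75 m from the base axis. Payload 8.5 kg.
Tool frame: the origin (TCP) lies midway between the tips of the shut fingers; the grasp point (between the pads) lies 19 mm behind it; z points along the fingers, y is the line along which they close (so a half turn about z gives the same grasp; the last joint's range is limited). The gripper opens to 85 mm and grips with 20 to 120 N. Pads are 22 mm wide; open, the fingers measure 114 mm over their backs; the gripper's body (76 mm by 85 mm) begins 54 mm behind the grasp point. The pads swing forward as they close: fully open they stand 13 mm farther back than shut.
Start: joints at [-1.36, 0.381, 1.297, -0, 1.464, -0.215], TCP at [0.227, -0.501, 0.231] pointing down, gripper open.
Joint ranges: [-3.11, 3.11], [-0.89, 2.33], [0.22, 2.48], [-1.42, 4.56], [0.17, 2.85], [-2.88, 2.88]. Speed limits (rad/s): [2.39, 2.39, 3.14, 3.14, 3.14, 3.14].

INTERFACE

Orientations are given as a unit quaternion [x, y, z, w].
In Python, from rig import * gives the robot as it stands.
- The arm moves only by the tool step_arm, never from a script. Its argument "increments" is a list of rows, each a list of 2 entries, a list of its own where there are three numbers: the shift along the tool's x, y, z as a fraction of full scale, then the turn, a rotation vector about the tool's x, y, z as a fraction of full scale. In form: [[[x, y, z], [rx, ry, rz]], ...]. A call has 1 to 5 rows; each row shifts and turns the commanded pose from where the row before left it, along the tool's axes as they then stand; what a row does not reach is not made up. Full scale, the value 1, is 0.4 m for a shift and pi rad for a turn. A row lasts 1/8 s, in which the tool goes at most 62.5 mm and 10.7 degrees, less where a joint would pass 70% of its speed; a pose out of reach is approached as far as the arm can. A call with a number of a shift or a turn outside -1 to 1 is refused whole. A call with a gripper value outside its range is refused whole. "hand" is the closure, from -1 (fully open) to 1 (shut), set as the call begins (left out, the last holds). The fingers move at their own pace and stop on an object; "force" is the grip in N (left out, the last holds). Time passes only in rows, so rows that do not move let the fingers close. It gives the time, the measured TCP pose, the force, the opening and the grip force at its end, in the units of the state.
- read_state(): the state, without advancing time (a new reading comes with each control period).
- grab_frame(name): name is "scene" or "top" or "wrist"; returns a dict with "frame" (400x640x3 uint8, red, green, blue), "K" (3x3 intrinsics, pixels), "k1" (the pictures are not rectified: a ray, as slopes to the right and down, at radius r is drawn at 1 + k1 r^2 times it, then the intrinsics apply), "cam_to_world" (4x4, takes a point from camera to world coordinates). Camera axes: x right, y down, z forward; pixel columns grow to the right and rows downward; lengths in m; the calibration is good to about 2 mm. A picture is of the moment at which its call begins. There is no depth.
- job_done(): hands the job in; it is judged then, once.
Trained networks look in a picture, given as the dict that the camera call returned (one of the last four; its "shot" number tells which), for a name from the list of things; names that differ only in an ending like _2 or _b are one class to them, and where a whole thing is asked for, a point or a joint stands for the part that bears it (a point fixed in the world has none). Each returns a list of dicts, best first, with "confidence" (0 to 1); they miss things now and then, are a little off and sometimes report something else, mostly with a low value. They report only what shows in the picture. A call takes as long as a camera call. They do not tell look-alikes from the thing itself.
- boxes_of(picture, thing): "box" ([centre column, centre row, width, height] in pixels, round what is visible of it).
- regions_of(picture, thing): "mask" (400x640 bool, what is visible of it) and "box" ([centre column, centre row, width, height] in pixels, round what is visible of it).
The state is a dict: "time_s": time; "qpos": joint angles; "joint_velocities": joint speeds; "joint_efforts": joint torques, N m; "position": TCP position; "tcp_rot": TCP orientation; "contact_force": force on the tool from outside, world axes, zero at the start; "torque": the same for the moment, N m; "width": opening from 0.0 (shut) to 1.0 (fully open); "grip_force": force on a finger pad.
Only numpy, scipy, OpenCV 4.12 (cv2) and the standard library are available. Lean on these libraries where they do the work, as an engineer would, in place of code of your own. Each camera call takes 0.05 s, during which the arm holds its last target. There are 200 camera calls.

TASK

At the packing bench, swing the rack's red-knobbed lever round so that its pointer sits in the green notch, which turns the steel keeper bar off the black pack. Then draw the pack up out of the rack's slot and hold it over the blue checking pad, about a hand's breadth (100 mm) clear of it, leaning back about 45 degrees with its orange label facing obliquely upward and the label end of the pack uppermost. Finish there while still holding the pack steady in the air, with the lever left in the green notch and the other things on the bench left where they are.

Things in the scene. Friction and masses are not known exactly. Their poses are not given: they have to be found in the camera images.
- rack: Grey pack rack, fixed. Origin: underside of its base, below the slot's centre; x to the side the pack's label faces (away from the robot), y along the slot, z up. Base 110 (x) x 260 (y) x 12 mm, y from -195 to +65. Slot: walls 6 mm thick, rim 67 mm and floor 12 mm above the bench, inside 26 x 88 mm. Lever pedestal (radius 16 mm) at x 0, y -85.
- pivot (a point): Point on the lever's vertical pivot axis, rack frame x 0, y -85 mm, 140 mm above the bench; axes as the rack. The steel keeper bar is 18 mm wide, 8 mm thick, its underside 136 mm above the bench, and reaches 100 mm from here, opposite to the handle.
- keeper (a joint): Lever angle in rad. 0: pointer at the red mark, handle along the rack's -y, keeper bar along +y over the pack. Grows clockwise seen from above: handle swings towards the rack's -x (to the robot), keeper bar towards +x. Green notch at 1.20; stops at -0.3 and 1.5. Stiff (about 1.5 N at the knob), stays where it is left, no snap at the notch.
- knob (a point): Centre of the gripping part of the lever's upright red knob: a vertical cylinder 18 mm in diameter, from 144 to 190 mm above the bench, this point at 167 mm; 90 mm from the pivot axis. Axes turn with the lever: y points from the knob to the pivot. The lever bar (14 mm wide) runs below the knob, top face at 144 mm.
- pack_center (a point): Centre of the slim black pack, 22 mm thick (its x), 84 mm wide (its y), 120 mm tall (its z), about 0.1 kg. The orange label with white panel is in the upper half of the +x face; z points to the pack's upper end. It starts upright in the slot, so its lower 55 mm are inside and the upper 65 mm stand free, top at 132 mm above the bench; 2 mm play on each side.
- pad: Blue checking pad with dark middle and white cross, fixed, 160 x 160 x 4 mm (top with cross about 5 mm above the bench); origin at the centre of its underside.
- lying_pack: Bystander: a like pack lying flat on the bench, label up, 120 x 84 x 22 mm, origin under its centre.
- glue_jar: Bystander: glue jar with white cap, 56 mm diameter, 60 mm tall, origin under its centre.
- press_plate: Bystander: dark steel press plate 90 x 190 x 12 mm with a bail handle, 56 mm tall in all, origin under its centre.
- tin: Bystander: tin can 60 mm diameter, 75 mm tall, origin under its centre.
- brush: Bystander: red hand brush about 230 mm long along its y, 50 mm wide, 45 mm tall, origin on the bench near its middle.
- wood_stamp: Bystander: hand stamp, base 40 x 55 mm, 77 mm tall with turned wooden handle, origin under its centre.
Not all that is in view belongs to the job. What is shaped like the part that bears pack_center but purple is not meant. Several things look just like the pad: the one meant starts farthest to the robot's left.

How it is judged:
By the outcome, as a careful person would: the job done as asked, in the order asked, and still so for the second after the job is handed in, while the arm keeps its last pose, push and grip.
It also fails if it takes over 59 s, if anything falls off the work surface, if the arm or the gripper's body presses on something with over 40 N, if the wrist force passes 120 N, or if a joint passes its speed limit or range.

## Working session

There is one attempt and no reset: what is moved stays moved. The work goes in short steps, Python scripts to look and compute and a tool call to move; the robot and the scene stay as the last step left them, time stands still between calls to the robot, and variables do not carry over. Pictures are saved under pics/ and viewed, at most 10 in all, crops included, and the job is handed in when it is done.

Besides the shell and the picture viewer there is one more tool, called after "Request:" as name(argument=value, ...), one argument or row to a line, values as JSON. step_arm: Moves the arm, as the interface text tells. Its arguments: {"type":"object","properties":{"increments":{"type":"array"},"hand":{"type":"number"},"force":{"type":"number"}},"required":["increments"]}

```bash
mkdir -p pics
cat > h.py <<'E'
from rig import *
import numpy as np, cv2
from scipy.spatial.transform import Rotation as R
def ray(p,uv):
    K=np.array(p["K"]);k1=float(p["k1"]);D=np.array([k1,0,0,0,0.])
    s=cv2.undistortPoints(np.array(uv,float).reshape(-1,1,2),K,D).reshape(-1,2)
    T=np.array(p["cam_to_world"]);d=np.c_[s,np.ones(len(s))]@T[:3,:3].T
    return T[:3,3],d
def at_z(p,uv,z):
    o,d=ray(p,uv);return o+d*((z-o[2])/d[:,2])[:,None]
def proj(p,X):
    T=np.array(p["cam_to_world"]);c=(np.atleast_2d(X)-T[:3,3])@T[:3,:3]
    s=c[:,:2]/c[:,2:];r2=(s**2).sum(1,keepdims=True);s=s*(1+float(p["k1"])*r2)
    K=np.array(p["K"]);return s@K[:2,:2].T+K[:2,2]
E
python3 - <<'E'
from h import *
np.set_printoptions(precision=3,suppress=True)
ims=[]
for n in ["scene","top"]:
    p=grab_frame(n);cv2.imwrite(f"pics/{n}.png",p["frame"][:,:,::-1])
    print(n,np.array(p["cam_to_world"])[:3].round(3).tolist(),p["k1"],np.array(p["K"]).tolist())
    for t in ["rack","keeper","pack_center","pad","lying_pack","glue_jar","press_plate","tin","brush","wood_stamp","knob"]:
        for b in boxes_of(p,t):
            if b["confidence"]>.3: print(t,round(b["confidence"],2),np.round(b["box"]),at_z(p,b["box"][:2],0)[0][:2])
print(read_state())
E
```

```text
scene [[-0.156, 0.538, -0.828, 1.345], [0.988, 0.098, -0.123, 0.15], [0.015, -0.837, -0.547, 0.646]] -0.08510391326811749 [[392.3791611638781, 0.0, 321.21847589842224], [0.0, 392.3791611638781, 200.7460182705265], [0.0, 0.0, 1.0]]
rack 0.85 [313. 216. 120.  98.] [ 0.449 -0.005]
rack 0.38 [445. 239.  25.  34.] [0.493 0.358]
keeper 0.78 [307. 186.  88.  41.] [ 0.293 -0.054]
pack_center 0.91 [362. 193.  27.  44.] [0.3   0.123]
pack_center 0.85 [346. 219.  38.  28.] [0.446 0.087]
pack_center 0.56 [324. 298.  60.  25.] [0.753 0.071]
pad 0.93 [212. 220.  77.  47.] [ 0.518 -0.28 ]
pad 0.73 [219. 177.  66.  28.] [ 0.289 -0.351]
lying_pack 0.8 [442. 222.  29.  32.] [0.412 0.358]
glue_jar 0.91 [199. 254.  27.  34.] [ 0.66  -0.258]
brush 0.94 [321. 298.  62.  25.] [0.751 0.064]
brush 0.62 [312. 218. 120.  99.] [ 0.461 -0.005]
wood_stamp 0.71 [446. 236.  26.  36.] [0.478 0.361]
knob 0.67 [199. 255.  31.  37.] [ 0.664 -0.256]
knob 0.63 [310. 189.  90.  46.] [ 0.306 -0.041]
top [[0.013, -0.997, 0.073, 0.426], [-1.0, -0.014, -0.002, 0.003], [0.003, -0.073, -0.997, 1.232]] 0.012549280390162648 [[367
[... 577 characters left out ...]
[204. 141.  59.  31.] [0.696 0.386]
tin 0.84 [428. 136.  27.  22.] [ 0.727 -0.374]
brush 0.85 [283. 120.  69.  16.] [0.774 0.119]
wood_stamp 0.5 [210. 192.  25.  14.] [0.524 0.359]
knob 0.55 [321. 178.  74.  25.] [ 0.577 -0.013]
{'time_s': 1.2, 'qpos': array([-1.36 ,  0.381,  1.297,  0.   ,  1.464, -0.215]), 'joint_velocities': array([ 0.001, -0.   ,  0.001, -0.001, -0.002,  0.   ]), 'joint_efforts': array([  0.002, -44.833, -23.146,  -0.   ,   0.001,   0.   ]), 'position': array([ 0.227, -0.501,  0.231]), 'tcp_rot': array([0.977, 0.211, 0.   , 0.   ]), 'contact_force': array([-0.494,  0.489,  0.046]), 'torque': array([-0.017, -0.049,  0.043]), 'grip_force': 0.0, 'width': 1.0021146962204566}
```

View pics/scene.png

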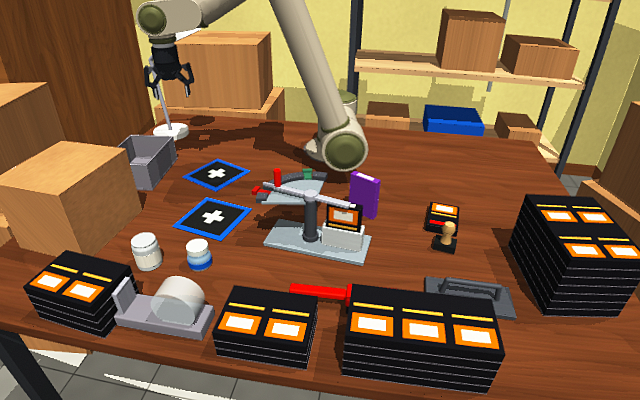

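View pics/top.png

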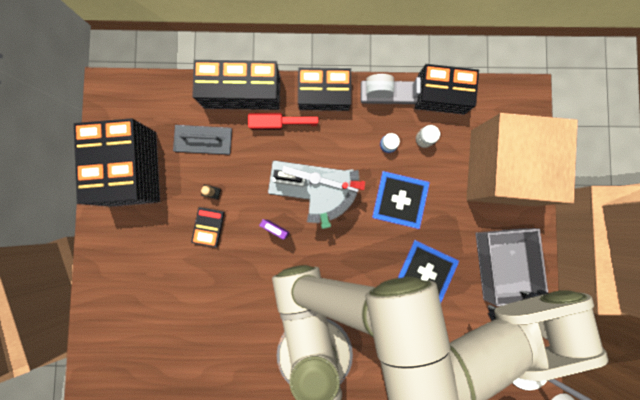

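The scene view shows the rack at about (313,216) with the lever at red, the purple decoy at (362,193) and two pads at (212,220) and (219,177). The top view shows pads at (401,200) and (428,270), so the left one is at (401,200). Next I'll take zoomed crops to get the rack's pose.

Run:
```python
import cv2,numpy as np
a=cv2.imread("pics/top.png")[150:240,250:380];b=cv2.imread("pics/scene.png")[160:270,250:385]
def up(i,f,x0,y0):
    o=cv2.resize(i,None,fx=f,fy=f,interpolation=cv2.INTER_CUBIC)
    for k in range(0,i.shape[1],10): cv2.putText(o,str(x0+k),(int(k*f),8),0,.32,(0,255,255),1);cv2.line(o,(int(k*f),10),(int(k*f),16),(0,255,255),1)
    for k in range(0,i.shape[0],10): cv2.putText(o,str(y0+k),(0,int(k*f)+4),0,.32,(0,255,255),1)
    return o
cv2.imwrite("pics/topc.png",up(a,6,250,150));cv2.imwrite("pics/scc.png",up(b,5.4,250,160))
```

```text
(no output)
```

View pics/topc.png

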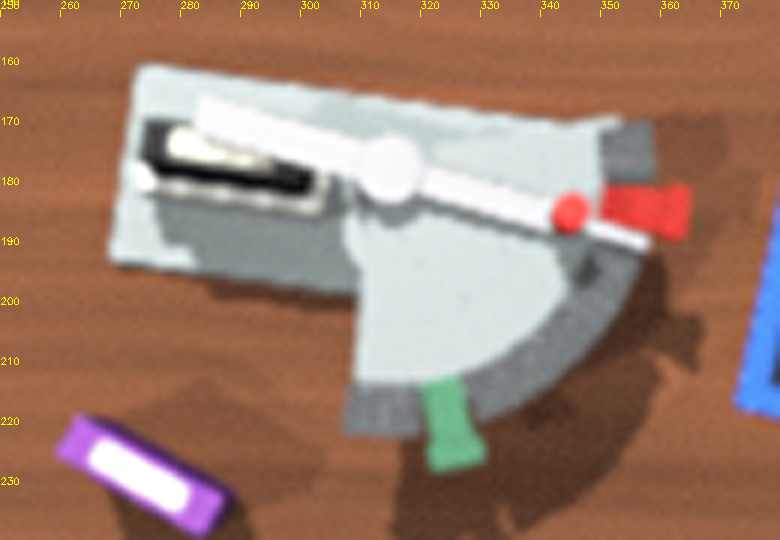

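View pics/scc.png

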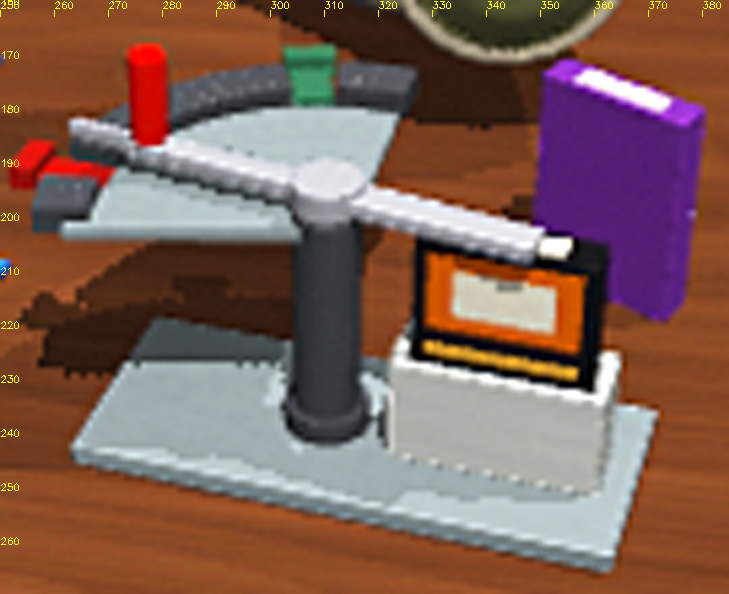

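```bash
cat > fit.py <<'E'
from h import *
from scipy.optimize import least_squares
np.set_printoptions(precision=4,suppress=True)
t=grab_frame("top");s=grab_frame("scene")
f=lambda P,sc,x0,y0:np.array(P,float)/sc+[x0,y0]
tp=f([(137,65),(110,262),(390,168),(571,212),(203,110)],6,250,150)-.4
sp=f([(612,570),(72,463),(657,412),(330,178),(148,52),(607,240)],5.4,250,160)-.4
def res(v):
    x,y,a,q=v
    W=lambda X:np.array(X)@np.array([[np.cos(a),np.sin(a),0],[-np.sin(a),np.cos(a),0],[0,0,1]])+[x,y,0]
    kn=lambda r,z:(-r*np.sin(q),-.085-r*np.cos(q),z)
    A=W([(.055,.065,.012),(-.055,.065,.012),(0,-.085,.15),kn(.09,.19),kn(-.1,.144)])
    B=W([(.055,.065,0),(.055,-.195,0),(-.055,.065,.012),(0,-.085,.15),kn(.09,.19),(.011,.042,.132)])
    return np.r_[proj(t,A)-tp,proj(s,B)-sp].ravel()
r=least_squares(res,[.55,.07,-.1,.1],loss="soft_l1");print(r.x);print(r.fun.reshape(-1,2))
# pads, purple
for p,n in ((t,"top"),(s,"scene")):
  for m in regions_of(p,"pad"):
    if m["confidence"]<.3: continue
    c=max(cv2.findContours(m["mask"].astype(np.uint8),0,1)[0],key=cv2.contourArea)
    w=at_z(p,c.reshape(-1,2),.004)[:,:2]
    print(n,"pad",cv2.minAreaRect((w*1000).astype(np.float32)))
pu=f([(75,415),(57,452),(233,492),(205,537)],6,250,150)-.4
print(at_z(t,pu,.12))
E
python3 fit.py
```

```text
[ 0.5698  0.0917 -0.1159  0.1667]
[[ 0.2301  0.2074]
 [ 0.1714 -0.1243]
 [ 0.2969 -0.0615]
 [ 0.3436  0.0579]
 [-0.6319  0.1056]
 [ 0.443   0.518 ]
 [ 0.2116  0.4405]
 [ 0.1587 -1.1437]
 [-0.1553 -0.8191]
 [ 0.3013 -0.2896]
 [-0.6158  5.1072]]
top pad ((509.35479736328125, -281.8164978027344), (161.45095825195312, 162.80484008789062), 78.26144409179688)
top pad ((578.2094116210938, 5.672218322753906), (225.9251708984375, 33.129608154296875), 79.41019439697266)
top pad ((279.8935546875, -370.0223388671875), (161.90243530273438, 142.81829833984375), 64.78630828857422)
scene pad ((510.2201232910156, -281.2060546875), (166.27639770507812, 165.68890380859375), 76.68247985839844)
scene pad ((271.0909729003906, -368.55877685546875), (164.72816467285156, 165.888916015625), 66.21942138671875)
[[0.4365 0.1647 0.12  ]
 [0.4178 0.1733 0.12  ]
 [0.399  0.0847 0.12  ]
 [0.3764 0.0982 0.12  ]]
```

```bash
cat >> h.py <<'E'
RX,RY,RA=.5698,.0917,-.1159
def W(x,y,z):
    return np.array([RX+x*np.cos(RA)-y*np.sin(RA),RY+x*np.sin(RA)+y*np.cos(RA),z])
def knob(q,z,r=.09): return W(-r*np.sin(q),-.085-r*np.cos(q),z)
def down(yaw):  # tool z down, tool y along world direction yaw
    y=np.array([np.cos(yaw),np.sin(yaw),0]);z=np.array([0,0,-1.]);return R.from_matrix(np.c_[np.cross(y,z),y,z])
def near(Rt,R0):
    B=Rt*R.from_euler('z',np.pi);return Rt if (R0.inv()*Rt).magnitude()<(R0.inv()*B).magnitude() else B
def rows(way,n,st=None):
    """way: list of (pos,R); n rows for each"""
    s=read_state();p=np.array(s["position"]);r=R.from_quat(s["tcp_rot"]);out=[]
    for (P,Q),k in zip(way,n):
        rv=(r.inv()*Q).as_rotvec()/k;dp=(P-p)/k
        for i in range(k):
            out.append([list(np.round(r.inv().apply(dp)/.4,3)+0.),list(np.round(rv/np.pi,3)+0.)])
            r=r*R.from_rotvec(rv);p=p+dp
    for i in range(0,len(out),5): print(str(out[i:i+5]).replace("np.float64(","").replace(")",""))
def st():
    s=read_state();print(s["time_s"],np.round(s["qpos"],3),np.round(s["position"],4),np.round(R.from_quat(s["tcp_rot"]).as_matrix(),3).tolist(),np.round(s["contact_force"],1),round(s["width"],3),s["grip_force"])
E
python3 - <<'E'
from h import *
s=read_state();r0=R.from_quat(s["tcp_rot"]);q=.167
print(knob(q,.167),np.round(r0.as_matrix(),2).tolist())
Rt=near(down(RA+np.pi-q),r0);print((r0.inv()*Rt).as_rotvec())
a=knob(q,.25)
rows([(a,Rt)],[15]);
E
```

```text
[ 0.5348478  -0.07915224  0.167     ] [[0.91, 0.41, -0.0], [0.41, -0.91, 0.0], [-0.0, -0.0, -1.0]]
[-4.24410218e-05 -1.64282275e-05 -8.62097211e-01]
[[[0.076, -0.043, -0.003], [0.0, 0.0, -0.018]], [[0.078, -0.038, -0.003], [0.0, 0.0, -0.018]], [[0.08, -0.034, -0.003], [0.0, 0.0, -0.018]], [[0.082, -0.029, -0.003], [0.0, 0.0, -0.018]], [[0.083, -0.024, -0.003], [0.0, 0.0, -0.018]]]
[[[0.085, -0.02, -0.003], [0.0, 0.0, -0.018]], [[0.086, -0.015, -0.003], [0.0, 0.0, -0.018]], [[0.086, -0.01, -0.003], [0.0, 0.0, -0.018]], [[0.087, -0.005, -0.003], [0.0, 0.0, -0.018]], [[0.087, 0.0, -0.003], [0.0, 0.0, -0.018]]]
[[[0.087, 0.005, -0.003], [0.0, 0.0, -0.018]], [[0.086, 0.01, -0.003], [0.0, 0.0, -0.018]], [[0.086, 0.015, -0.003], [0.0, 0.0, -0.018]], [[0.085, 0.02, -0.003], [0.0, 0.0, -0.018]], [[0.083, 0.025, -0.003], [0.0, 0.0, -0.018]]]
```

Request:
step_arm(
  increments=[
    [[0.076, -0.043, -0.003], [0, 0, -0.018]],
    [[0.078, -0.038, -0.003], [0, 0, -0.018]],
    [[0.08, -0.034, -0.003], [0, 0, -0.018]],
    [[0.082, -0.029, -0.003], [0, 0, -0.018]],
    [[0.083, -0.024, -0.003], [0, 0, -0.018]],
  ],
  hand=-0.4,
  force=40,
)

```text
time_s: 2.02
position: [0.3306, -0.3599, 0.2375]
tcp_rot: [0.938, 0.348, 0.0, 0.0]
contact_force: [0.1, 0.3, 0.2]
width: 0.705
grip_force: 0.0
```

Request:
step_arm(
  increments=[
    [[0.085, -0.02, -0.003], [0, 0, -0.018]],
    [[0.086, -0.015, -0.003], [0, 0, -0.018]],
    [[0.086, -0.01, -0.003], [0, 0, -0.018]],
    [[0.087, -0.005, -0.003], [0, 0, -0.018]],
    [[0.087, 0, -0.003], [0, 0, -0.018]],
  ],
)

```text
time_s: 2.65
position: [0.4338, -0.2195, 0.2435]
tcp_rot: [0.879, 0.476, 0.0, 0.0]
contact_force: [-0.4, 0.2, -0.4]
width: 0.702
grip_force: 0.0
```

Request:
step_arm(
  increments=[
    [[0.087, 0.005, -0.003], [0, 0, -0.018]],
    [[0.086, 0.01, -0.003], [0, 0, -0.018]],
    [[0.086, 0.015, -0.003], [0, 0, -0.018]],
    [[0.085, 0.02, -0.003], [0, 0, -0.018]],
    [[0.083, 0.025, -0.003], [0, 0, -0.018]],
  ],
)

```text
time_s: 3.28
position: [0.5377, -0.08, 0.2494]
tcp_rot: [0.803, 0.596, 0.0, 0.0]
contact_force: [-0.3, -0.2, -0.5]
width: 0.699
grip_force: 0.0
```

Run:
```python
from h import *
st()
p=grab_frame("wrist");f=p["frame"].copy()
for X in [knob(.167,.19),W(0,-.085,.15),knob(.167,.144,-.1)]:
    u=proj(p,X)[0];print(u);cv2.circle(f,tuple(int(v) for v in u),4,(0,255,0),1)
cv2.imwrite("pics/w1.png",f[:,:,::-1])
s=read_state();r0=R.from_quat(s["tcp_rot"])
rows([(knob(.167,.155),near(down(RA+np.pi-.167),r0))],[5])
```

```text
3.275 [-0.365  0.357  1.281 -0.     1.503 -0.071] [ 0.5377 -0.08    0.2494] [[0.291, 0.957, 0.0], [0.957, -0.291, -0.0], [-0.0, 0.0, -1.0]] [-0.3 -0.2 -0.5] 0.699 0.0
[316.27813373 218.32272584]
[315.03710467  76.31378494]
[312.72951698 -89.12883128]
[[[-0.002, -0.002, 0.047], [0.0, 0.0, 0.0]], [[-0.002, -0.002, 0.047], [0.0, 0.0, 0.0]], [[-0.002, -0.002, 0.047], [0.0, 0.0, 0.0]], [[-0.002, -0.002, 0.047], [0.0, 0.0, 0.0]], [[-0.002, -0.002, 0.047], [0.0, 0.0, 0.0]]]
```

View pics/w1.png

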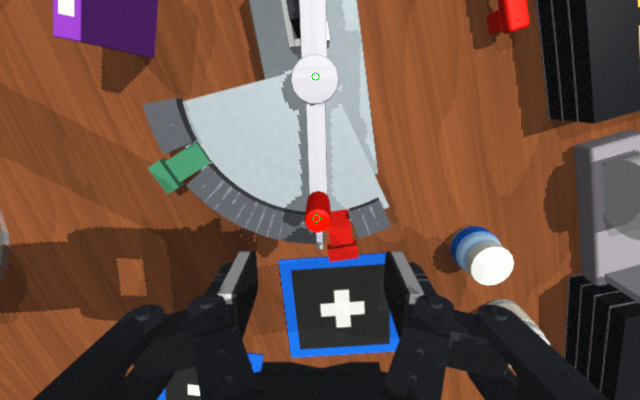

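The wrist view confirms the fit: the knob is at (318,217), the pivot cap at (315,78) and the green notch at (180,167). I'll descend and grip the knob.

Request:
step_arm(
  increments=[
    [[-0.002, -0.002, 0.047], [0, 0, 0]],
    [[-0.002, -0.002, 0.047], [0, 0, 0]],
    [[-0.002, -0.002, 0.047], [0, 0, 0]],
    [[-0.002, -0.002, 0.047], [0, 0, 0]],
    [[-0.002, -0.002, 0.047], [0, 0, 0]],
  ],
)

```text
time_s: 3.95
position: [0.532, -0.0838, 0.1548]
tcp_rot: [0.804, 0.595, 0.0, 0.0]
contact_force: [0.1, -0.1, -1.0]
width: 0.699
grip_force: 0.0
```

Request:
step_arm(
  increments=[
    [[0, 0, 0], [0, 0, 0]],
    [[0, 0, 0], [0, 0, 0]],
    [[0, 0, 0], [0, 0, 0]],
    [[0, 0, 0], [0, 0, 0]],
  ],
  hand=1,
  force=40,
)

```text
time_s: 4.45
position: [0.5327, -0.0839, 0.1563]
tcp_rot: [0.804, 0.595, 0.001, 0.001]
contact_force: [-0.2, -0.8, 5.2]
width: 0.196
grip_force: 39.3
```

Run:
```python
from h import *
st();s=read_state();r0=R.from_quat(s["tcp_rot"]);P=np.array(s["position"]);c=W(0,-.085,P[2])
d=P-c;q0=np.arctan2(-(d@[np.cos(RA),np.sin(RA),0]),-(d@[-np.sin(RA),np.cos(RA),0]));print("q,r",q0,np.hypot(*d[:2]))
qs=np.linspace(q0,1.2,16)[1:]
rows([(knob(q,P[2]),near(down(RA+np.pi-q),r0)) for q in qs],[1]*15)
```

```text
4.45 [-0.376  0.428  1.452 -0.     1.259 -0.079] [ 0.5327 -0.0839  0.1563] [[0.292, 0.956, 0.002], [0.956, -0.292, -0.001], [-0.0, 0.002, -1.0]] [-0.2 -0.8  5.2] 0.196 39.30297017097473
q,r 0.17519712208342708 0.09516942945796573
[[[0.013, -0.015, 0.0], [0.001, 0.0, 0.02]], [[0.001, -0.015, 0.0], [0.0, 0.0, 0.022]], [[0.001, -0.015, 0.0], [0.0, 0.0, 0.022]], [[0.001, -0.015, 0.0], [0.0, 0.0, 0.022]], [[0.001, -0.015, 0.0], [0.0, 0.0, 0.022]]]
[[[0.001, -0.015, 0.0], [0.0, 0.0, 0.022]], [[0.001, -0.015, 0.0], [0.0, 0.0, 0.022]], [[0.001, -0.015, 0.0], [0.0, 0.0, 0.022]], [[0.001, -0.015, 0.0], [0.0, 0.0, 0.022]], [[0.001, -0.015, 0.0], [0.0, 0.0, 0.022]]]
[[[0.001, -0.015, 0.0], [0.0, 0.0, 0.022]], [[0.001, -0.015, 0.0], [0.0, 0.0, 0.022]], [[0.001, -0.015, 0.0], [0.0, 0.0, 0.022]], [[0.001, -0.015, 0.0], [0.0, 0.0, 0.022]], [[0.001, -0.015, 0.0], [0.0, 0.0, 0.022]]]
```

Request:
step_arm(
  increments=[
    [[0.001, -0.016, 0], [0, 0, 0.022]],
    [[0.001, -0.016, 0], [0, 0, 0.022]],
    [[0.001, -0.016, 0], [0, 0, 0.022]],
    [[0.001, -0.016, 0], [0, 0, 0.022]],
    [[0.001, -0.016, 0], [0, 0, 0.022]],
  ],
)

```text
time_s: 5.08
position: [0.5039, -0.0696, 0.1563]
tcp_rot: [0.895, 0.447, -0.0, 0.002]
contact_force: [-3.8, -6.9, 7.7]
width: 0.194
grip_force: 39.5
```

Request:
step_arm(
  increments=[
    [[0.001, -0.016, 0], [0, 0, 0.022]],
    [[0.001, -0.016, 0], [0, 0, 0.022]],
    [[0.001, -0.016, 0], [0, 0, 0.022]],
    [[0.001, -0.016, 0], [0, 0, 0.022]],
    [[0.001, -0.016, 0], [0, 0, 0.022]],
  ],
)

```text
time_s: 5.7
position: [0.4813, -0.0461, 0.1563]
tcp_rot: [0.958, 0.286, -0.002, 0.001]
contact_force: [-11.8, -9.5, 11.9]
width: 0.196
grip_force: 40.0
```

```bash
cat > lev.py <<'E'
from h import *
st();s=read_state();r0=R.from_quat(s["tcp_rot"]);P=np.array(s["position"]);c=W(0,-.085,P[2])
d=P-c;q0=np.arctan2(-(d@[np.cos(RA),np.sin(RA),0]),-(d@[-np.sin(RA),np.cos(RA),0]));r=np.hypot(*d[:2]);print("q,r",q0,r)
qs=np.linspace(q0,1.2,6)[1:]
rows([(knob(q,P[2],r),near(down(RA+np.pi-q),r0)) for q in qs],[1]*5)
E
python3 lev.py
```

```text
5.7 [-0.338  0.341  1.599 -0.005  1.203  0.654] [ 0.4813 -0.0461  0.1563] [[0.836, 0.548, -0.003], [0.548, -0.836, -0.004], [-0.004, 0.002, -1.0]] [-11.8  -9.5  11.9] 0.196 39.984508752822876
q,r 0.8588814596728676 0.09501139470952513
[[[0.0, -0.016, 0.0], [0.001, 0.001, 0.017]], [[0.001, -0.016, 0.0], [0.0, 0.0, 0.022]], [[0.001, -0.016, 0.0], [0.0, 0.0, 0.022]], [[0.001, -0.016, 0.0], [0.0, 0.0, 0.022]], [[0.001, -0.016, 0.0], [0.0, 0.0, 0.022]]]
```

Request:
step_arm(
  increments=[
    [[-0.003, -0.016, -0.001], [0, 0, 0.018]],
    [[0, -0.016, 0], [0, 0, 0.022]],
    [[0, -0.016, 0], [0, 0, 0.022]],
    [[0.001, -0.016, 0], [0, 0, 0.022]],
    [[0, -0.016, 0], [0, 0, 0.022]],
  ],
)

```text
time_s: 6.32
position: [0.4683, -0.0168, 0.1563]
tcp_rot: [0.992, 0.123, 0.0, 0.001]
contact_force: [-0.4, -2.5, 3.2]
width: 0.196
grip_force: 39.3
```

```bash
python3 lev.py
python3 - <<'E'
from h import *
p=grab_frame("top");f=p["frame"].copy()
c=cv2.resize(f[150:240,250:380],None,fx=6,fy=6,interpolation=cv2.INTER_CUBIC)
for q in (1.1,1.2,1.3):
  for r in (-.1,.09,.14):
    u=(proj(p,knob(q,.15,r))[0]-[250,150]+.4)*6;cv2.circle(c,tuple(int(v) for v in u),3,(0,255,0),1)
cv2.imwrite("pics/t2.png",c[:,:,::-1])
E
```

```text
6.325 [-2.890e-01  3.160e-01  1.639e+00 -1.000e-03  1.186e+00  1.035e+00] [ 0.4683 -0.0168  0.1563] [[0.97, 0.245, 0.001], [0.245, -0.97, -0.001], [0.001, 0.001, -1.0]] [-0.4 -2.5  3.2] 0.196 39.316381216049194
q,r 1.1977342197658472 0.09477967113610629
[[[0.0, 0.0, 0.0], [0.0, 0.0, -0.003]], [[0.0, 0.0, 0.0], [0.0, 0.0, 0.0]], [[0.0, 0.0, 0.0], [0.0, 0.0, 0.0]], [[0.0, 0.0, 0.0], [0.0, 0.0, 0.0]], [[0.0, 0.0, 0.0], [0.0, 0.0, 0.0]]]
```

View pics/t2.png

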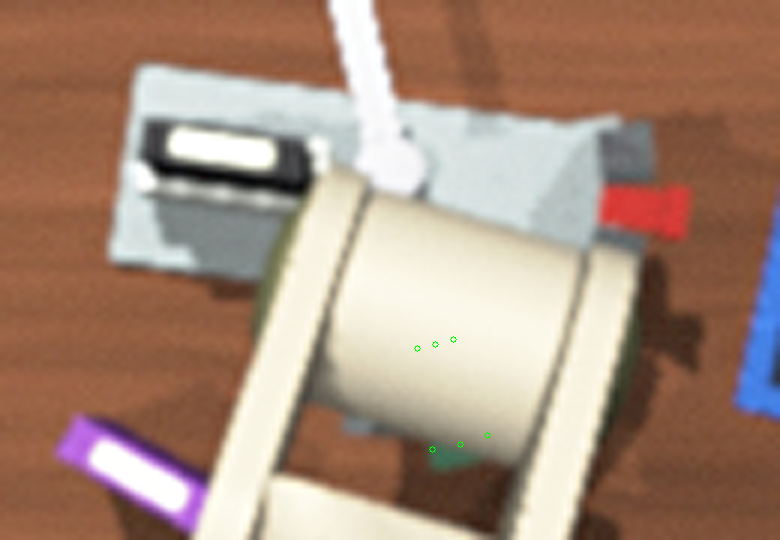

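The keeper bar now points away from the pack. I'll release the knob, rise, and check with the wrist camera.

Request:
step_arm(
  increments=[
    [[0, 0, 0], [0, 0, 0]],
    [[0, 0, 0], [0, 0, 0]],
    [[0, 0, 0], [0, 0, 0]],
  ],
  hand=-0.4,
)

```text
time_s: 6.75
position: [0.4682, -0.0165, 0.1556]
tcp_rot: [0.992, 0.125, -0.0, -0.0]
contact_force: [-0.5, -0.8, -0.4]
width: 0.701
grip_force: 0.0
```

Request:
step_arm(
  increments=[
    [[0, 0, -0.05], [0, 0, 0]],
    [[0, 0, -0.07], [0, 0, 0]],
    [[0, 0, -0.07], [0, 0, 0]],
    [[0, 0, -0.07], [0, 0, 0]],
    [[0, 0, 0], [0, 0, 0]],
  ],
)

```text
time_s: 7.38
position: [0.4689, -0.0167, 0.2612]
tcp_rot: [0.992, 0.125, 0.002, 0.001]
contact_force: [-0.4, 0.3, -0.5]
width: 0.698
grip_force: 0.0
```

Run:
```python
from h import *
st()
p=grab_frame("wrist");f=p["frame"].copy()
for q,c in ((1.2,(0,255,0)),(1.1,(255,0,255))):
  for X in [knob(q,.19),knob(q,.14,.12),W(0,-.085,.15),knob(q,.144,-.1)]:
    u=proj(p,X)[0];cv2.circle(f,tuple(int(v) for v in u),4,c,1)
cv2.imwrite("pics/w2.png",f[:,:,::-1])
s=read_state();r0=R.from_quat(s["tcp_rot"])
rows([(W(0,0,.25),near(down(RA),r0))],[10])
```

```text
7.375 [-0.289  0.214  1.453  0.     1.471  1.032] [ 0.4689 -0.0167  0.2612] [[0.969, 0.248, 0.004], [0.248, -0.969, -0.001], [0.003, 0.002, -1.0]] [-0.4  0.3 -0.5] 0.698 0.0
[[[0.031, -0.02, 0.002], [0.0, 0.0, -0.038]], [[0.033, -0.016, 0.002], [0.0, 0.0, -0.038]], [[0.035, -0.012, 0.002], [0.0, 0.0, -0.038]], [[0.036, -0.008, 0.002], [0.0, 0.0, -0.038]], [[0.037, -0.003, 0.002], [0.0, 0.0, -0.038]]]
[[[0.037, 0.001, 0.002], [0.0, 0.0, -0.038]], [[0.037, 0.006, 0.002], [0.0, 0.0, -0.038]], [[0.036, 0.01, 0.002], [0.0, 0.0, -0.038]], [[0.034, 0.014, 0.002], [0.0, 0.0, -0.038]], [[0.032, 0.018, 0.002], [0.0, 0.0, -0.038]]]
```

View pics/w2.png

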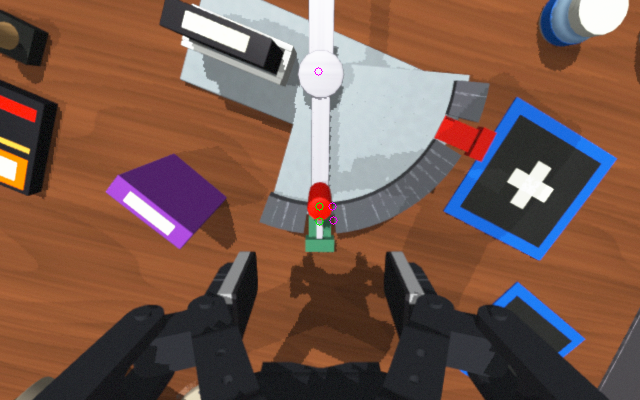

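The lever's pointer is centred in the green notch at (320,235). Next I'll move above the pack.

Request:
step_arm(
  increments=[
    [[0.031, -0.02, 0.002], [0, 0, -0.038]],
    [[0.033, -0.016, 0.002], [0, 0, -0.038]],
    [[0.035, -0.012, 0.002], [0, 0, -0.038]],
    [[0.036, -0.008, 0.002], [0, 0, -0.038]],
    [[0.037, -0.003, 0.002], [0, 0, -0.038]],
  ],
)

```text
time_s: 8.05
position: [0.5185, 0.0379, 0.2541]
tcp_rot: [0.911, 0.413, -0.001, -0.001]
contact_force: [1.0, -0.4, 1.2]
width: 0.7
grip_force: 0.0
```

Request:
step_arm(
  increments=[
    [[0.037, 0.001, 0.002], [0, 0, -0.038]],
    [[0.037, 0.006, 0.002], [0, 0, -0.038]],
    [[0.036, 0.01, 0.002], [0, 0, -0.038]],
    [[0.034, 0.014, 0.002], [0, 0, -0.038]],
    [[0.032, 0.018, 0.002], [0, 0, -0.038]],
  ],
)

```text
time_s: 8.68
position: [0.5695, 0.0917, 0.2499]
tcp_rot: [0.749, 0.662, -0.001, -0.001]
contact_force: [-0.5, 0.3, -0.7]
width: 0.701
grip_force: 0.0
```

Request:
step_arm(
  increments=[
    [[0, 0, 0], [0, 0, 0]],
  ],
)

```text
time_s: 8.8
position: [0.5694, 0.0917, 0.2499]
tcp_rot: [0.751, 0.661, -0.001, -0.001]
contact_force: [0.2, 0.2, 0.3]
width: 0.702
grip_force: 0.0
```

Run:
```python
from h import *
st()
p=grab_frame("wrist");f=p["frame"].copy()
for a in (-.011,.011):
  for b in (-.042,.042):
    u=proj(p,W(a,b,.132))[0];cv2.circle(f,tuple(int(v) for v in u),3,(0,255,0),1)
cv2.imwrite("pics/w3.png",f[:,:,::-1])
s=read_state();r0=R.from_quat(s["tcp_rot"])
rows([(W(0,0,.089),near(down(RA),r0))],[10])
```

```text
8.8 [-0.046  0.418  1.183  0.     1.543  0.082] [0.5694 0.0917 0.2499] [[0.127, 0.992, -0.003], [0.992, -0.127, 0.0], [-0.0, -0.003, -1.0]] [0.2 0.2 0.3] 0.702 0.0
[[[0.0, 0.0, 0.04], [0.0, 0.0, 0.0]], [[0.0, 0.0, 0.04], [0.0, 0.0, 0.0]], [[0.0, 0.0, 0.04], [0.0, 0.0, 0.0]], [[0.0, 0.0, 0.04], [0.0, 0.0, 0.0]], [[0.0, 0.0, 0.04], [0.0, 0.0, 0.0]]]
[[[0.0, 0.0, 0.04], [0.0, 0.0, 0.0]], [[0.0, 0.0, 0.04], [0.0, 0.0, 0.0]], [[0.0, 0.0, 0.04], [0.0, 0.0, 0.0]], [[0.0, 0.0, 0.04], [0.0, 0.0, 0.0]], [[0.0, 0.0, 0.04], [0.0, 0.0, 0.0]]]
```

View pics/w3.png

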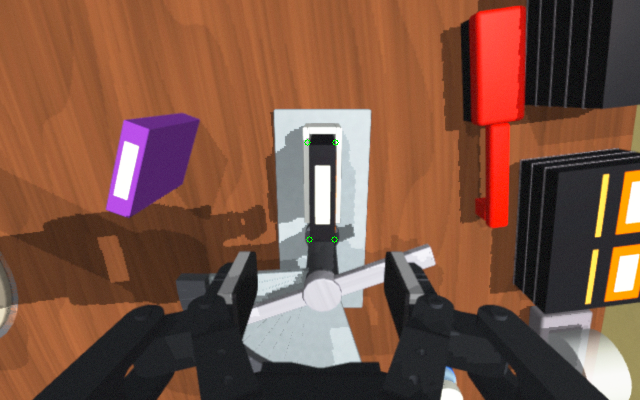

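Run:
```python
from h import *
np.set_printoptions(precision=1,suppress=True)
p=grab_frame("wrist")
for n,X in dict(pivot=W(0,-.085,.15),baseL=W(-.055,.065,.012),baseR=W(.055,.065,.012),keeperend=knob(1.2,.144,-.1),slot1=W(-.019,.05,.067),slot2=W(.019,.05,.067),slot3=W(.019,-.05,.067),top1=W(0,.042,.132),top2=W(0,-.042,.132),bot2=W(0,-.042,.067)).items(): print(n,proj(p,X)[0])
s=grab_frame("scene")
for a,b in ((.011,-.042),(.011,.042),(-.011,.042)): print((proj(s,W(a,b,.132))[0]-[250,160])*5.4)
for a,b in ((.019,-.05),(.019,.05)): print((proj(s,W(a,b,.067))[0]-[250,160])*5.4)
f=p["frame"][100:260,270:390];cv2.imwrite("pics/w4.png",cv2.resize(f,None,fx=3.7,fy=3.7)[:,:,::-1])
```

```text
pivot [323.1 293.9]
baseL [272.  107.5]
baseR [370.3 106.2]
keeperend [433.6 251.2]
slot1 [301.7 124.7]
slot2 [340.8 124.2]
slot3 [340.3 220.5]
top1 [321.4 141.5]
top2 [322.5 239.2]
bot2 [322.3 213.6]
[413.4 234. ]
[601.6 265.4]
[610.9 238.3]
[388.6 359.8]
[605.4 398.8]
```

View pics/w4.png

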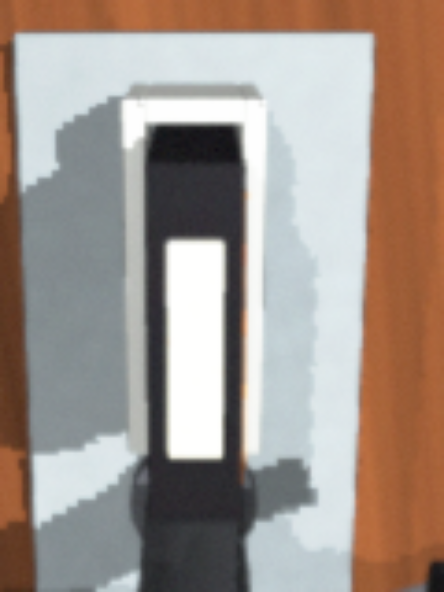

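The close-up shows the pack top at rows 143–240, column 322, which matches the prediction. I'll descend and grip.

Request:
step_arm(
  increments=[
    [[0, 0, 0.06], [0, 0, 0]],
    [[0, 0, 0.06], [0, 0, 0]],
    [[0, 0, 0.06], [0, 0, 0]],
    [[0, 0, 0.06], [0, 0, 0]],
    [[0, 0, 0.05], [0, 0, 0]],
  ],
)

```text
time_s: 9.57
position: [0.569, 0.0909, 0.1348]
tcp_rot: [0.751, 0.66, -0.0, -0.0]
contact_force: [0.2, -0.2, 0.3]
width: 0.698
grip_force: 0.0
```

Request:
step_arm(
  increments=[
    [[0, 0, 0.05], [0, 0, 0]],
    [[0, 0, 0.04], [0, 0, 0]],
    [[0, 0, 0.02], [0, 0, 0]],
    [[0, 0, 0], [0, 0, 0]],
  ],
)

```text
time_s: 10.07
position: [0.5694, 0.0911, 0.0916]
tcp_rot: [0.751, 0.66, -0.0, -0.0]
contact_force: [-0.6, -0.1, 0.3]
width: 0.7
grip_force: 0.0
```

Request:
step_arm(
  increments=[
    [[0, 0, 0], [0, 0, 0]],
    [[0, 0, 0], [0, 0, 0]],
    [[0, 0, 0], [0, 0, 0]],
    [[0, 0, 0], [0, 0, 0]],
  ],
  hand=1,
  force=40,
)

```text
time_s: 10.58
position: [0.57, 0.0913, 0.0924]
tcp_rot: [0.751, 0.661, 0.001, 0.001]
contact_force: [0.4, 0.3, 4.6]
width: 0.253
grip_force: 40.0
```

```bash
python3 -c "
from h import *
st()"
```

```text
10.575 [-0.046  0.559  1.425 -0.     1.155  0.081] [0.57   0.0913 0.0924] [[0.127, 0.992, 0.001], [0.992, -0.127, -0.0], [0.0, 0.001, -1.0]] [0.4 0.3 4.6] 0.253 40.005022287368774
```

Request:
step_arm(
  increments=[
    [[0, 0, -0.02], [0, 0, 0]],
    [[0, 0, -0.04], [0, 0, 0]],
    [[0, 0, -0.06], [0, 0, 0]],
    [[0, 0, -0.07], [0, 0, 0]],
    [[0, 0, -0.07], [0, 0, 0]],
  ],
)

```text
time_s: 11.2
position: [0.5692, 0.0914, 0.1966]
tcp_rot: [0.751, 0.661, -0.0, -0.0]
contact_force: [0.4, 1.5, -1.4]
width: 0.259
grip_force: 39.3
```

Request:
step_arm(
  increments=[
    [[0, 0, -0.07], [0, 0, 0]],
    [[0, 0, -0.08], [0, 0, 0]],
    [[0, 0, -0.08], [0, 0, 0]],
    [[0, 0, -0.07], [0, 0, 0]],
    [[0, 0, -0.03], [0, 0, 0]],
  ],
)

```text
time_s: 11.82
position: [0.5695, 0.0914, 0.3291]
tcp_rot: [0.751, 0.661, 0.001, 0.0]
contact_force: [0.7, -0.1, -2.1]
width: 0.251
grip_force: 39.3
```

```bash
cat > fin.py <<'E'
from h import *
st();psi=-.5;c=np.sqrt(.5)
y=np.array([c*np.cos(psi),c*np.sin(psi),c]);z=np.array([c*np.cos(psi),c*np.sin(psi),-c])
Rf=R.from_matrix(np.c_[np.cross(y,z),y,z])
C=np.array([.5095,-.2815,.155]);T=C-.0204*z
E
python3 - <<'E'
from fin import *
rows([(T+[0,0,.14],Rf),(T,Rf)],[15,5])
E
```

```text
11.825 [-0.046  0.384  1.015  0.     1.741  0.081] [0.5695 0.0914 0.3291] [[0.127, 0.992, 0.001], [0.992, -0.127, -0.0], [0.0, 0.001, -1.0]] [ 0.7 -0.1 -2.1] 0.251 39.302188754081726
[[[-0.062, -0.004, 0.003], [-0.016, -0.003, 0.007]], [[-0.062, -0.003, 0.004], [-0.016, -0.003, 0.007]], [[-0.062, -0.002, 0.004], [-0.016, -0.003, 0.007]], [[-0.062, -0.001, 0.005], [-0.016, -0.003, 0.007]], [[-0.062, 0.001, 0.005], [-0.016, -0.003, 0.007]]]
[[[-0.062, 0.002, 0.006], [-0.016, -0.003, 0.007]], [[-0.062, 0.003, 0.007], [-0.016, -0.003, 0.007]], [[-0.062, 0.004, 0.008], [-0.016, -0.003, 0.007]], [[-0.061, 0.005, 0.008], [-0.016, -0.003, 0.007]], [[-0.061, 0.006, 0.009], [-0.016, -0.003, 0.007]]]
[[[-0.061, 0.007, 0.01], [-0.016, -0.003, 0.007]], [[-0.061, 0.008, 0.011], [-0.016, -0.003, 0.007]], [[-0.06, 0.009, 0.012], [-0.016, -0.003, 0.007]], [[-0.06, 0.01, 0.013], [-0.016, -0.003, 0.007]], [[-0.06, 0.01, 0.014], [-0.016, -0.003, 0.007]]]
[[[0.0, -0.049, 0.049], [0.0, 0.0, 0.0]], [[0.0, -0.049, 0.049], [0.0, 0.0, 0.0]], [[0.0, -0.049, 0.049], [0.0, 0.0, 0.0]], [[0.0, -0.049, 0.049], [0.0, 0.0, 0.0]], [[0.0, -0.049, 0.049], [0.0, 0.0, 0.0]]]
```

Request:
step_arm(
  increments=[
    [[-0.062, -0.004, 0.003], [-0.016, -0.003, 0.007]],
    [[-0.062, -0.003, 0.004], [-0.016, -0.003, 0.007]],
    [[-0.062, -0.002, 0.004], [-0.016, -0.003, 0.007]],
    [[-0.062, -0.001, 0.005], [-0.016, -0.003, 0.007]],
    [[-0.062, 0.001, 0.005], [-0.016, -0.003, 0.007]],
  ],
)

```text
time_s: 12.45
position: [0.545, -0.0312, 0.3202]
tcp_rot: [0.78, 0.613, 0.065, 0.109]
contact_force: [-0.2, -0.5, -0.8]
width: 0.255
grip_force: 39.6
```

Request:
step_arm(
  increments=[
    [[-0.062, 0.002, 0.006], [-0.016, -0.003, 0.007]],
    [[-0.062, 0.003, 0.007], [-0.016, -0.003, 0.007]],
    [[-0.062, 0.004, 0.008], [-0.016, -0.003, 0.007]],
    [[-0.061, 0.005, 0.008], [-0.016, -0.003, 0.007]],
    [[-0.061, 0.006, 0.009], [-0.016, -0.003, 0.007]],
  ],
)

```text
time_s: 13.08
position: [0.522, -0.1532, 0.3134]
tcp_rot: [0.794, 0.554, 0.129, 0.217]
contact_force: [1.8, -0.4, -1.0]
width: 0.252
grip_force: 39.6
```

Request:
step_arm(
  increments=[
    [[-0.061, 0.007, 0.01], [-0.016, -0.003, 0.007]],
    [[-0.061, 0.008, 0.011], [-0.016, -0.003, 0.007]],
    [[-0.06, 0.009, 0.012], [-0.016, -0.003, 0.007]],
    [[-0.06, 0.01, 0.013], [-0.016, -0.003, 0.007]],
    [[-0.06, 0.01, 0.014], [-0.016, -0.003, 0.007]],
  ],
)

```text
time_s: 13.7
position: [0.4998, -0.2754, 0.3074]
tcp_rot: [0.792, 0.483, 0.19, 0.32]
contact_force: [0.7, 0.4, -1.4]
width: 0.253
grip_force: 39.6
```

Run:
```python
from fin import *
rows([(T,Rf)],[5])
```

```text
13.7 [-0.815  0.096  1.676  0.369  0.668 -0.548] [ 0.4998 -0.2754  0.3074] [[0.46, 0.644, 0.611], [0.888, -0.328, -0.323], [-0.007, 0.691, -0.723]] [ 0.7  0.4 -1.4] 0.253 39.64865326881409
[[[0.0, -0.049, 0.049], [-0.001, -0.001, 0.001]], [[0.0, -0.049, 0.049], [-0.001, -0.001, 0.001]], [[0.0, -0.049, 0.048], [-0.001, -0.001, 0.001]], [[0.0, -0.049, 0.048], [-0.001, -0.001, 0.001]], [[0.0, -0.05, 0.048], [-0.001, -0.001, 0.001]]]
```

Request:
step_arm(
  increments=[
    [[0, -0.049, 0.049], [-0.001, -0.001, 0.001]],
    [[0, -0.049, 0.049], [-0.001, -0.001, 0.001]],
    [[0, -0.049, 0.048], [-0.001, -0.001, 0.001]],
    [[0, -0.049, 0.048], [-0.001, -0.001, 0.001]],
    [[0, -0.05, 0.048], [-0.001, -0.001, 0.001]],
  ],
)

```text
time_s: 14.32
position: [0.4964, -0.2741, 0.1688]
tcp_rot: [0.795, 0.474, 0.19, 0.328]
contact_force: [0.3, -1.0, -1.2]
width: 0.251
grip_force: 39.7
```

Request:
step_arm(
  increments=[
    [[0, 0, 0], [0, 0, 0]],
    [[0, 0, 0], [0, 0, 0]],
  ],
)

```text
time_s: 14.58
position: [0.4973, -0.2746, 0.1712]
tcp_rot: [0.795, 0.474, 0.191, 0.329]
contact_force: [0.4, -0.3, -1.3]
width: 0.249
grip_force: 39.7
```

Run:
```python
from fin import *
rows([(T,Rf)],[2])
p=grab_frame("scene");f=p["frame"].copy()
s=read_state();Q=R.from_quat(s["tcp_rot"]).as_matrix();c0=s["position"]+Q[:,2]*.0204;print(c0)
for a in (-.011,.011):
  for b in (-.042,.042):
    for d in (-.06,.06):
      u=proj(p,c0+Q@[b,a,-d])[0];cv2.circle(f,tuple(int(v) for v in u),2,(0,255,0) if a>0 else (255,0,255),1)
cv2.imwrite("pics/s3.png",cv2.resize(f[120:310,130:390],None,fx=3,fy=3)[:,:,::-1])
```

```text
14.575 [-0.811  0.28   1.93   0.89   0.274 -1.102] [ 0.4973 -0.2746  0.1712] [[0.479, 0.627, 0.614], [0.878, -0.335, -0.342], [-0.009, 0.703, -0.711]] [ 0.4 -0.3 -1.3] 0.249 39.706971645355225
[[[0.0, -0.002, 0.001], [-0.001, 0.001, 0.001]], [[0.0, -0.002, 0.001], [-0.001, 0.001, 0.001]]]
[ 0.50992199 -0.28172785  0.15716295]
```

View pics/s3.png

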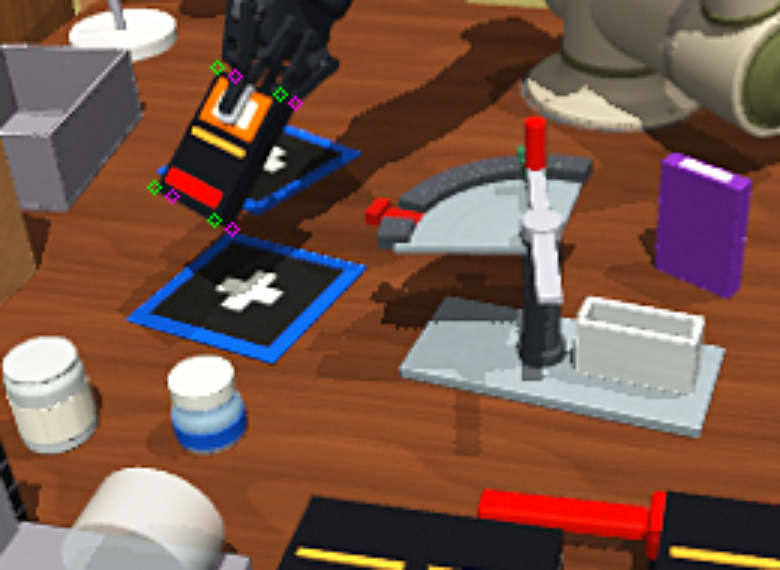

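The picture shows the pack held over the left pad at crop (215,150), with the label up and its label end uppermost. The slot is empty, and the lever pointer is at green (530,150). The lowest edge is about 102 mm above the pad, at roughly 45°, so I'm handing it in.

```bash
python3 -c "
from h import *
st();print(np.abs(read_state()['joint_velocities']).max());print(job_done())"
```

```text
14.625 [-0.811  0.28   1.929  0.89   0.274 -1.103] [ 0.4974 -0.2747  0.1717] [[0.479, 0.627, 0.615], [0.878, -0.335, -0.343], [-0.009, 0.704, -0.71]] [-0.5 -1.4 -1. ] 0.256 39.70628499984741
0.01599370059493471
the job is handed in; nothing more can be done
None
```

I've handed the job in at 14.6 s: the lever is in the green notch, and the pack is held steady over the left pad, about 100 mm clear, leaning back about 45° with its label up; no verdict came back.

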